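# Knock down the lock peg, then index the jig carriage on its ball detent

### The job

Pick up the mallet and knock the brass lock peg of the drilling-jig slide down flush with its boss, using the mallet and never the fingers, then set the mallet down on the bench clear of the jig. Now pinch the black grip of the blue carriage and slide it left along the rail until you feel the ball plunger click into the notch in the carriage's side (red marks in line); do not run past it. Finish there with the carriage still held in the gripper, the peg down, and the other things on the bench left as they were.

Things in the scene. Friction and masses are not known exactly. Their poses are not given: they have to be found in the camera images.
- jig: Fixed drilling-jig slide: aluminium plate 150 x 400 x 14 mm with a steel rail (top 26 mm above the bench) along it. Origin at bench height under the rail's middle; +y along the rail, the way the carriage must go (to the robot's left), +x away from the robot, z up. Plate from x -63 to +87 mm; end stops at y -187 and +187 mm, 42 mm high. Yaw up to 0.22 rad.
- carriage (a joint): Position of the blue carriage along the rail, m, growing toward the jig's +y; at 0 the carriage's centre is at y = -115 mm in the jig's frame, range 0 to 0.25. Slides with about 1 N of friction. It starts at 0 to 0.02; while the peg stands up it blocks the carriage's wing.
- carriage_grip (a point): Gripping point of the black upright grip on the carriage (axes as the jig's): block 20 mm thick along y, 34 mm along x, 48 to 88 mm above the bench; this point lies at 72 mm. The carriage is 90 mm long (y), its blue deck is 50 mm above the bench, from 46 mm behind (-x) to 38 mm beyond (+x) this point.
- carriage_notch (a point): The notch, 8 mm wide, in the middle of the steel bar on the carriage's +x side, 40 mm above the bench; a red line on the deck points to it. Fixed to the carriage, level with the grip along y, 38 mm beyond it in x. Both ends of the bar are shallow ramps 25 mm long; between ramp and notch it is flat for 14 mm.
- plunger_ball (a point): Ball (12 mm) of a spring plunger in a dark block, 40 mm above the bench, at jig y = 60 to 110 mm (varies); axes as the jig's. It presses toward -x on the carriage's bar with about 7 N: pushing up the ramp costs 1.5 N, the flat almost nothing; then it drops into the notch, pulling the carriage on; leaving it takes about 8 N. Seated: carriage_notch and this point have equal y in the jig's frame.
- peg (a joint): How far the brass lock peg is driven down, m: 0 standing up, 0.016 flush with its boss. It takes 6 to 9 N to move (spring and friction), and friction keeps it where it is left.
- peg_top (a point): Centre of the top of the brass lock peg, 12 mm across, on the robot's side of the rail (x = -35, y = -5 mm in the jig's frame). Its top is 46 mm above the bench when up and 30 mm, level with the 24 mm wide boss round it, when down.
- mallet_head (a point): Centre of the mallet's head (at its start 33 mm above the bench). The head is an upright cylinder 42 mm across and 66 mm long, standing on one of its two orange faces (axis = z); the black handle, 20 mm wide (y) by 24 mm high (z), runs level from the head along -x, from 18 to 150 mm from the head's axis. It points roughly at the robot.
- mallet: The loose mallet, 0.3 kg, most of it in the head (centre of mass about 8 mm from the head's axis on the handle side). Origin under the head's centre at its lower face, axes as for mallet_head.
- plunger: Fixed dark block 26 x 30 x 40 mm of the ball plunger, on the plate beyond the rail (+x), its top 54 mm above the bench with a red line. Origin under its middle, on the plate (14 mm above the bench); axes as the jig's.
- tape_measure: Bystander: black tape measure 37 x 80 x 69 mm, origin at its underside.
- glue_bottle: Bystander: white and blue glue bottle, 43 mm wide, 128 mm high, origin at its underside.
- bracket: Bystander: grey U-shaped metal bracket 75 x 40 x 30 mm, open at the top, origin at its underside.

How it is judged (in metres and radians):
On the way, in this order (a step that is already met when the one before it is completed fails the run):
1. the lock peg is flush (driven at least 13.5 of 16 mm) with the mallet's head over it (value of joint peg above 0.0135 m and horizontal distance between mallet_head and peg_top below 0.03 m and height (world z) of mallet_head above 0.045 m), for 0.05 s.
2. the mallet rests on the bench, let go, not touching the jig (height (world z) of mallet_head below 0.045 m and linear speed of mallet below 0.03 m/s and contact force between mallet and the fingers below 0.1 N and contact force between mallet and jig below 0.1 N and contact force between mallet and plunger below 0.1 N), for 0.2 s.
At the end, for the whole second after the job is handed in: Notch within 2.5 mm of the ball along the rail, carriage still; fingers pinch its grip (over 3 N, grasp point within 12 mm of its middle along the rail, at most 30 mm above the gripping point); peg down 13.5 mm or more; mallet still on the bench (head centre under 45 mm), off the jig (all of step 2 and y of carriage_notch in the frame of plunger_ball between -0.0025 and 0.0025 m and velocity of joint carriage between -0.01 and 0.01 m/s and contact force between carriage and the fingers above 3 N and y of the grasp point in the frame of carriage_grip between -0.012 and 0.012 m and z of the grasp point in the frame of carriage_grip below 0.03 m and value of joint peg above 0.0135 m); the arm keeps its last pose, push and grip.
It fails at once if the robot itself touches the peg (contact force between peg and the fingers above 0.5 N or contact force between peg and the arm above 0.5 N).
It fails at once if the carriage runs more than 8 mm past the ball (y of carriage_notch in the frame of plunger_ball above 0.008 m).
It fails at once if a bystander is moved more than 30 mm (distance of any of tape_measure, glue_bottle, bracket from where it was at the start of the episode above 0.03 m).
It also fails if it takes over 70 s, if anything falls off the work surface, if the arm or the gripper's body presses on something with over 40 N, if the wrist force passes 120 N, or if a joint passes its speed limit or range.

### The arm

A 6-joint arm with a two-finger parallel gripper is mounted at the origin on a cart in front of the work surface, level with it; the furniture and walls round the work are solid. World frame = base frame: x ahead of the robot, y to its left, z up, the work surface at z = 0. Lengths are in mm, angles in rad, forces in N, time in s.
With the tool pointing down it reaches from about 350 to 850 mm from the base axis. Payload 8.1 kg.
Tool frame: the origin (TCP) lies at the very end of the fingers, on their centre line; the grasp point (between the pads) lies 19 mm behind it; z points along the fingers, y is the direction in which the jaws open and shut (so a half turn about z gives the same grasp; the last joint's range is limited). The gripper opens to 85 mm and grips with 20 to 120 N. Pads are 22 mm wide; open, the fingers measure 114 mm over their backs; the gripper's body (76 mm by 85 mm) begins 54 mm behind the grasp point. The pads swing forward as they close: fully open they stand 13 mm farther back than shut.
Start: joints at [-1.345, 0.13, 1.488, -0, 1.523, -0.085], TCP at [183.512, -571.252, 231.292] pointing down, gripper open.
Joint ranges: [-2.96, 2.96], [-0.89, 2.26], [0.02, 2.5], [-1.34, 4.48], [0, 2.73], [-2.66, 2.66]. Speed limits (rad/s): [2.39, 2.39, 2.79, 3.14, 3.14, 3.14].

### API

Orientations are given as a unit quaternion [x, y, z, w].
In Python, from plant import ctrl, grip, capture, camera_model, ticket gives the robot as it stands. The module is installed in compiled form; this text tells all that it offers. Calls block until the motion is done:
- ctrl.goto(position, orientation): joint-space move of the TCP to a pose.
- ctrl.move_linear(position, frame=None, velocity=150): straight line of the TCP; frame=None keeps the orientation; velocity is the mean speed in mm/s.
- ctrl.move_joints(angles): joint-space move.
- grip(opening): opening from 0.0 (shut) to 1.0 (fully open); the grip force is fixed at half the most; returns when the fingers have stopped.
- ctrl.dwell(seconds).
- ctrl.ik(position, orientation): joint angles nearest the present ones, or None.
- capture(name): name is "side" or "top"; returns (picture, depth): 384x512x3 uint8, blue, green, red; 384x512 float32, mm along the optical axis (not along the pixel's ray), 0 where there is no reading.
- camera_model(name): a dict with "vfov" (degrees; the focal length in pixels is half the picture's height over the tangent of half this angle, whatever the lens; pixels are square), "cx", "cy" (the principal point, pixels), "R" (3x3) and "t" (3): a world point X has camera coordinates R X + t. Camera axes: x right, y down, z forward; pixel columns grow to the right and rows downward; lengths in mm; the calibration is good to about 2 mm. A picture is of the moment at which its call begins. camera_model takes no time and is no camera call.
A pose or a line that the arm cannot do raises ctrl.MotionError and nothing moves.
- ticket.close_job(): hands the job in, once; it reports no verdict.
Readings, each from a call of its own:
- ctrl.get_t(): time.
- ctrl.get_joint_positions(): joint angles.
- ctrl.get_joint_vel(): joint speeds.
- ctrl.get_joint_torque(): joint torques, N m.
- ctrl.get_tool_pos(): TCP position.
- ctrl.get_orientation(): TCP orientation.
- ctrl.get_force(): force on the tool from outside, world axes, zero at the start.
- ctrl.get_moment(): the same for the moment, N m.
- ctrl.get_grip_width(): opening from 0.0 (shut) to 1.0 (fully open).
Only numpy, scipy, OpenCV 4.12 (cv2) and the standard library are available. Lean on these libraries where they do the work, as an engineer would, in place of code of your own. Each camera call takes 0.05 s, during which the arm holds its last target.

## Working session

There is one attempt and no reset: what is moved stays moved. The work goes in short steps, each a Python script; the robot and the scene stay as the last script left them, time stands still between calls to the robot, and variables do not carry over. Pictures are saved under pics/ and viewed, and the job is handed in when it is done.

```bash
mkdir -p pics; ls; python3 - <<'E'
from plant import ctrl, grip, capture, camera_model, ticket
import cv2, numpy as np
for n in ("side","top"):
    im,d=capture(n); cv2.imwrite(f"pics/{n}0.png",im); np.save(f"pics/{n}0.npy",d)
    print(n,camera_model(n),(d>0).mean())
print(ctrl.get_t(),ctrl.get_orientation(),ctrl.get_grip_width())
E
```

```text
pics
side {'vfov': 54.2833281283228, 'cx': 260.2596635949038, 'cy': 192.831574886082, 'R': array([[-0.90161418, -0.43209634, -0.01961168],
       [-0.21175805,  0.4804824 , -0.85105534],
       [ 0.37716096, -0.76317064, -0.52470962]]), 't': array([553.53607093, 144.0355545 , 937.77326744])} 0.9456024169921875
top {'vfov': 44.68011590509468, 'cx': 259.2084667912767, 'cy': 200.1611300750923, 'R': array([[-2.15270782e-02, -9.99763888e-01, -2.95871760e-03],
       [-9.94377710e-01,  2.17178169e-02, -1.03640276e-01],
       [ 1.03680062e-01,  7.11010491e-04, -9.94610446e-01]]), 't': array([  95.11068966,  562.44683469, 1544.94951639])} 0.9959360758463541
0.1 [ 9.87946877e-01  1.54791064e-01 -4.10652988e-05 -8.32834607e-04] 1.0046731457367062
```

View pics/side0.png

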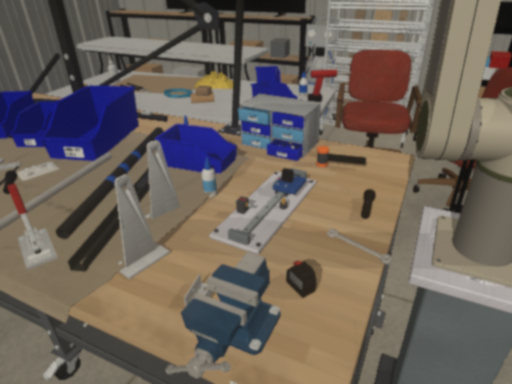

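View pics/top0.png

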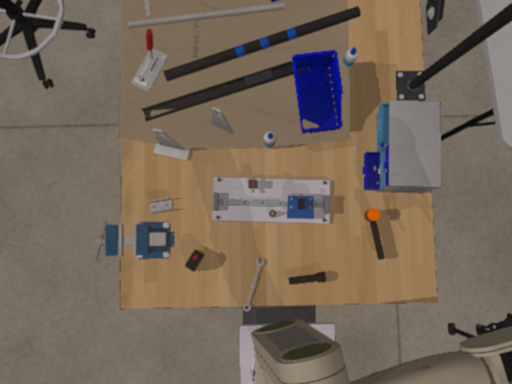

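The top view shows the jig at about (272,200), with the peg near (273,213). The mallet head is at (373,214) with its handle running down to (380,256). I'll zoom in next.

```bash
python3 - <<'E'
import cv2
a=cv2.imread("pics/top0.png")[165:265,200:400]; cv2.imwrite("pics/topz.png",cv2.resize(a,None,fx=4,fy=4,interpolation=cv2.INTER_CUBIC))
a=cv2.imread("pics/side0.png")[135:260,200:400]; cv2.imwrite("pics/sidez.png",cv2.resize(a,None,fx=4,fy=4,interpolation=cv2.INTER_CUBIC))
E
```

```text
(no output)
```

View pics/topz.png

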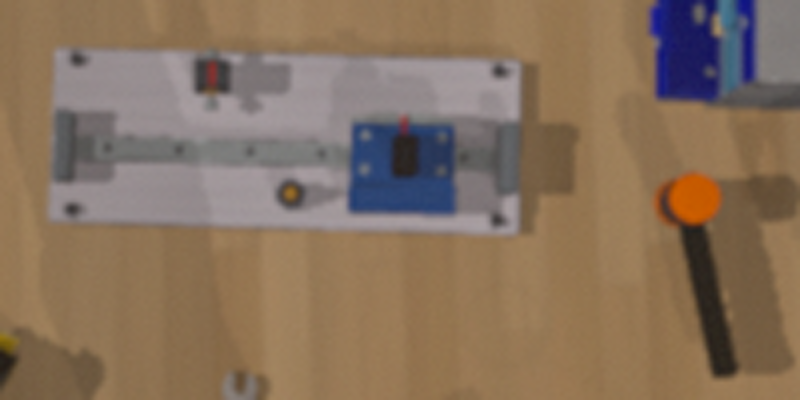

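View pics/sidez.png

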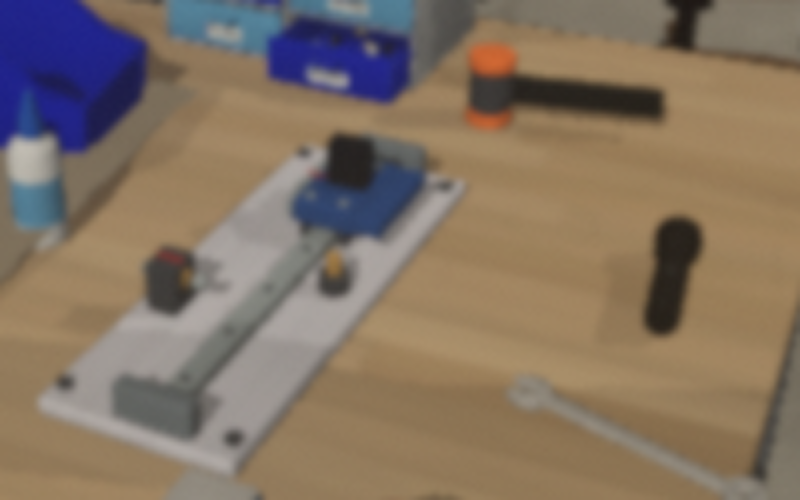

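```bash
cat > h.py <<'E'
import numpy as np, cv2
from plant import ctrl, grip, capture, camera_model, ticket
C={n:camera_model(n) for n in("side","top")}
def F(n): return 192/np.tan(np.radians(C[n]["vfov"])/2)
def ray(n,u,v):
    c=C[n]; d=np.array([(u-c["cx"])/F(n),(v-c["cy"])/F(n),1.]); R=np.array(c["R"]); return -R.T@c["t"], R.T@d
def plane(n,u,v,z):
    o,d=ray(n,u,v); return o+d*(z-o[2])/d[2]
def tri(a,b):
    o1,d1=ray("top",*a);o2,d2=ray("side",*b)
    s=np.linalg.lstsq(np.c_[d1,-d2],o2-o1,rcond=None)[0]
    p,q=o1+s[0]*d1,o2+s[1]*d2; return (p+q)/2,np.linalg.norm(p-q)
def proj(n,X):
    c=C[n]; x=np.array(c["R"])@X+c["t"]; return x[0]/x[2]*F(n)+c["cx"],x[1]/x[2]*F(n)+c["cy"]
def blob(im,lo,hi,roi,big=True):
    h=cv2.cvtColor(im,cv2.COLOR_BGR2HSV); m=cv2.inRange(h,np.array(lo),np.array(hi))
    k=np.zeros_like(m); x0,y0,x1,y1=roi; k[y0:y1,x0:x1]=m[y0:y1,x0:x1]
    n,l,s,c=cv2.connectedComponentsWithStats(k); 
    if n<2: return None
    i=1+np.argmax(s[1:,4]); return c[i],s[i],(l==i).astype(np.uint8)*255
E
python3 - <<'E'
from h import *
t=cv2.imread("pics/top0.png");s=cv2.imread("pics/side0.png"); dt=np.load("pics/top0.npy"); ds=np.load("pics/side0.npy")
def show(k,n,im,lo,hi,roi,z):
    b=blob(im,lo,hi,roi)
    if b is None: print(k,None);return
    c,st,m=b; r=cv2.minAreaRect(np.argwhere(m)[:,::-1].astype(np.float32))
    print(k,n,c.round(2),st,plane(n,*c,z).round(1),[plane(n,*p,z)[:2].round(0).tolist() for p in cv2.boxPoints(r)])
    return b
show("plate","top",t,(0,0,120),(180,45,255),(205,170,340,230),14)
show("orange","top",t,(5,180,150),(15,255,255),(360,200,390,225),66)
show("handle","top",t,(0,0,0),(180,255,55),(365,221,390,262),45)
show("deck","top",t,(100,100,60),(125,255,255),(280,190,325,222),50)
show("grip","top",t,(0,0,0),(180,255,55),(292,192,310,213),88)
show("peg","top",t,(12,130,110),(28,255,255),(262,206,282,220),46)
show("plunger","top",t,(0,0,0),(180,255,90),(245,176,262,192),54)
show("red","top",t,(0,120,80),(5,255,255),(245,176,262,192),54)
show("redR","top",t,(170,120,80),(180,255,255),(245,176,262,192),54)
show("redc","top",t,(170,120,80),(180,255,255),(292,190,310,205),50)
h=cv2.cvtColor(t,cv2.COLOR_BGR2HSV)
for p in [(272,213),(273,213),(253,184),(301,196),(373,214),(301,204),(378,240),(240,175),(250,215)]: print(p,h[p[1],p[0]],dt[p[1],p[0]])
h=cv2.cvtColor(s,cv2.COLOR_BGR2HSV)
for p in [(283,200),(323,148),(322,165),(288,175)]: print(p,h[p[1],p[0]],ds[p[1],p[0]])
E
```

```text
plate top [267.86 198.76] [ 212  177  118   47 3631] [570.1  53.4  14. ] [[502.0, 245.0], [651.0, 239.0], [631.0, -161.0], [482.0, -151.0]]
orange top [373.23 214.13] [367 208  13  13 126] [ 506.4 -289.8   66. ] [[499.0, -263.0], [533.0, -282.0], [514.0, -316.0], [480.0, -298.0]]
handle top [376.69 239.34] [371 222  13  36 180] [ 424.1 -302.4   45. ] [[481.0, -284.0], [485.0, -300.0], [367.0, -321.0], [363.0, -305.0]]
deck top [299.61 207.76] [287 196  26  22 431] [534.  -50.6  50. ] [[574.0, -10.0], [572.0, -93.0], [502.0, -91.0], [504.0, -8.0]]
grip top [300.59 203.48] [298 199   6  10  56] [544.5 -51.   88. ] [[559.0, -43.0], [559.0, -59.0], [530.0, -58.0], [530.0, -42.0]]
peg top [272.12 212.88] [271 212   3   3   8] [519.2  40.9  46. ] [[522.0, 45.0], [522.0, 38.0], [515.0, 38.0], [516.0, 45.0]]
plunger top [255.04 183.58] [254 180   4   8  24] [617.6  95.5  54. ] [[606.0, 99.0], [630.0, 99.0], [629.0, 89.0], [606.0, 89.0]]
red top [252.55 183.27] [252 181   2   6  11] [618.8 103.8  54. ] [[626.0, 106.0], [626.0, 102.0], [610.0, 103.0], [610.0, 106.0]]
redR None
redc top [301. 196.] [301 196   1   1   1] [573.1 -56.4  50. ] [[573.0, -56.0], [573.0, -56.0], [573.0, -56.0], [573.0, -56.0]]
(272, 213) [ 18 185 150] 1551.0111
(273, 213) [ 18 179 134] 1555.2812
(253, 184) [  0 151 125] 1557.8104
(301, 196) [171 133 109] 1552.1826
(373, 214) [ 14 255 199] 1523.2875
(301, 204) [ 9 40 45] 1513.8682
(378, 240) [14 81 41] 1547.1642
(240, 175) [ 16 113 138] 1609.9548
(250, 215) [173  16 148] 1583.1937
(283, 200) [ 18 140 151] 1078.8632
(323, 148) [ 10 191 200] 1316.3198
(322, 165) [ 10 187 185] 1330.5621
(288, 175) [ 6 34 38] 1135.3009
```

```bash
python3 - <<'E'
from h import *
t=cv2.imread("pics/top0.png");s=cv2.imread("pics/side0.png"); dt=np.load("pics/top0.npy"); ds=np.load("pics/side0.npy")
def dp(n,d,u,v):
    o,r=ray(n,u,v); return o+r*d[v,u]
for k,n,d,u,v in [("head","top",dt,373,213),("handle","top",dt,377,240),("grip","top",dt,300,203),("peg","top",dt,272,213),("deck","top",dt,292,205),("plate","top",dt,250,215),("bench","top",dt,240,175),
 ("plungtop","top",dt,253,184),("sidegrip","side",ds,288,172),("sidepeg","side",ds,283,199),("headtop","side",ds,323,148)]:
    print(k,dp(n,d,u,v).round(1))
# plate edges by row/col profile: brightness gradient subpixel
h=cv2.cvtColor(t,cv2.COLOR_BGR2HSV); sat=cv2.GaussianBlur(h[:,:,1],(3,3),0).astype(float)
def cross(p,lv):
    i=np.where((p[:-1]-lv)*(p[1:]-lv)<0)[0]; return [j+(p[j]-lv)/(p[j]-p[j+1]) for j in i]
def fit(pts):
    P=np.array([plane("top",u,v,14)[:2] for u,v in pts],np.float32); vx,vy,x,y=cv2.fitLine(P,cv2.DIST_HUBER,0,.01,.01).ravel(); return vx,vy,x,y
top=[(c,168+cross(sat[168:190,c],70)[0]) for c in range(218,326) if cross(sat[168:190,c],70)]
bot=[(c,215+cross(sat[215:232,c],70)[-1]) for c in range(218,326) if cross(sat[215:232,c],70)]
lef=[(205+cross(sat[r,205:222],70)[0],r) for r in range(182,216)if cross(sat[r,205:222],70)]
rig=[(322+cross(sat[r,322:340],70)[-1],r) for r in range(184,220)if cross(sat[r,322:340],70)]
for k,e in zip(("far","near","left","right"),(top,bot,lef,rig)):
    f=fit(e); print(k,len(e),np.round(f,3))
# side views blobs
for k,lo,hi,roi in [("pegS",(12,130,90),(28,255,255),(275,193,292,206)),("gripS",(0,0,0),(180,255,60),(278,166,296,185)),("orS",(3,180,120),(16,255,255),(312,140,335,155)),("handleS",(0,0,0),(180,255,60),(329,150,370,168)),("pl",(0,0,0),(180,255,75),(233,194,250,215)),("redS",(172,90,60),(180,255,255),(233,192,250,204)),("redS0",(0,150,60),(5,255,255),(233,192,250,204))]:
    b=blob(s,lo,hi,roi); print(k,b and (b[0].round(2),b[1]))
print(proj("side",np.array([506,-290,66])),proj("side",np.array([519.5,41,46])),proj("side",np.array([544,-51,88])),proj("side",np.array([618.8,103.8,54])))
E
```

```text
head [ 510.5 -290.8   59.7]
handle [ 422.  -303.9   43.1]
grip [546.3 -49.2  86.6]
peg [518.7  41.3  48. ]
deck [543.3 -25.4  54. ]
plate [516.  115.2  15.4]
bench [655.7 147.2   3.1]
plungtop [616.7 102.4  51.4]
sidegrip [540.5 -44.5  83.6]
sidepeg [519.   45.   44.7]
headtop [ 506.9 -289.9   64.6]
far 106 [4.90000e-02 9.99000e-01 6.44407e+02 6.99880e+01]
near 107 [5.0000e-02 9.9900e-01 4.9037e+02 4.2837e+01]
left 34 [ 9.99000e-01 -4.60000e-02  5.84504e+02  2.43124e+02]
right 35 [ 9.98000e-01 -5.60000e-02  5.55550e+02 -1.57551e+02]
pegS (array([283.14, 201.  ]), array([282, 199,   3,   4,   7], dtype=int32))
gripS (array([287.49, 175.35]), array([282, 169,  12,  13, 124], dtype=int32))
orS (array([322.66, 149.58]), array([318, 147,  10,   6,  50], dtype=int32))
handleS (array([346.59, 158.91]), array([329, 155,  36,   9, 199], dtype=int32))
pl (array([241.39, 206.26]), array([237, 200,  11,  13,  88], dtype=int32))
redS None
redS0 None
(np.float64(323.2834999033891), np.float64(147.66401316568098)) (np.float64(283.3679095646074), np.float64(197.89524611244934)) (np.float64(287.75304793924306), np.float64(169.56290857559006)) (np.float64(242.5498233215141), np.float64(198.78847898769854))
```

Both views agree. The jig origin is about (554.7, 43.3) with yaw -0.05, and the peg top is at (519, 40.5, 46). The mallet head is at (506.5, -290) with yaw 0.163, its handle top near 44 mm. Picking up the mallet now.

```bash
cat >> h.py <<'E'
def Q(psi): return [np.cos(psi/2),np.sin(psi/2),0.,0.]
def st(k=""): print(k,"t",round(ctrl.get_t(),2),"p",np.round(ctrl.get_tool_pos(),1),"F",np.round(ctrl.get_force(),2),"g",round(ctrl.get_grip_width(),3))
J0=np.array([554.7,43.3]); Y=-0.05; UX=np.array([np.cos(Y),np.sin(Y)]); UY=np.array([-np.sin(Y),np.cos(Y)])
def jig(x,y): return J0+x*UX+y*UY
E
python3 - <<'E'
from h import *
psi=0.163; hd=np.array([506.5,-289.9]); g=hd-42*np.array([np.cos(psi),np.sin(psi)])
print(g,ctrl.ik([*g,14],Q(psi)),ctrl.ik([*g,14],Q(psi+np.pi)))
ctrl.goto([*g,130],Q(psi)); st("above")
ctrl.move_linear([*g,14],velocity=120); st("down")
grip(0.0); st("grip")
ctrl.move_linear([*g,34],velocity=60); ctrl.dwell(.2); st("lift")
print(ctrl.get_moment())
for n in("side","top"):
    im,d=capture(n); cv2.imwrite(f"pics/{n}1.png",im)
t=cv2.imread("pics/top1.png")[190:270,320:420];s=cv2.imread("pics/side1.png")[110:190,280:380]
cv2.imwrite("pics/c1.png",cv2.resize(np.hstack([t,s]),None,fx=4,fy=4,interpolation=cv2.INTER_CUBIC))
E
```

```text
[ 465.05671475 -296.71572502] [-6.60853844e-01  2.18329953e-01  1.80982214e+00 -4.44089210e-16
  1.11344056e+00  7.46942483e-01] [-6.60853844e-01  2.18329953e-01  1.80982214e+00 -4.44089210e-16
  1.11344056e+00 -2.39465017e+00]
above t 1.6 p [ 464.9 -297.7  130.5] F [-0.74 -0.35  0.25] g 1.0
down t 2.72 p [ 465.7 -297.3   15. ] F [ 0.21  0.42 -0.19] g 1.002
grip t 3.33 p [ 465.3 -296.8   14.3] F [-1.12  0.11  2.74] g 0.224
lift t 4.01 p [ 464.7 -296.5   33.6] F [-0.12  0.64 -3.12] g 0.221
[-0.00599913  0.10850626 -0.01752167]
```

View pics/c1.png

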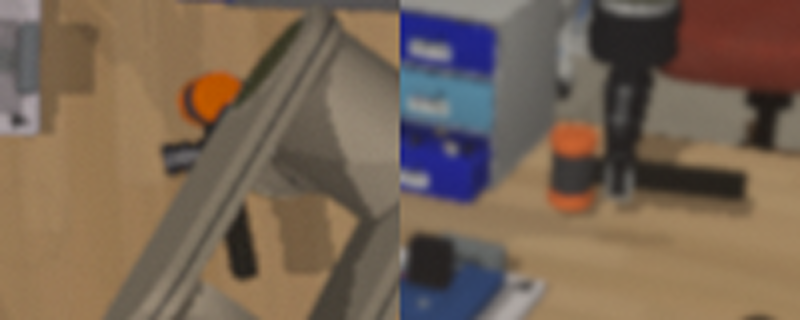

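The mallet is held level, with the head upright and about 3 N of weight on the wrist. Carrying it over the peg next.

```bash
python3 - <<'E'
from h import *
p=ctrl.get_tool_pos(); ctrl.move_linear([p[0],p[1],160],velocity=200)
peg=np.array([519.3,40.5]); psi=-0.05; g=peg-42*np.array([np.cos(psi),np.sin(psi)])
ctrl.goto([*g,160],Q(psi)); ctrl.move_linear([*g,72],velocity=120); ctrl.dwell(.2); st("over")
for n in("side","top"):
    im,d=capture(n); cv2.imwrite(f"pics/{n}2.png",im)
t=cv2.imread("pics/top2.png")[165:245,220:320];s=cv2.imread("pics/side2.png")[150:230,235:335]
cv2.imwrite("pics/c2.png",cv2.resize(np.hstack([t,s]),None,fx=4,fy=4,interpolation=cv2.INTER_CUBIC))
E
```

```text
over t 7.26 p [478.2  42.6  73. ] F [-0.8  -0.15 -2.61] g 0.221
```

View pics/c2.png

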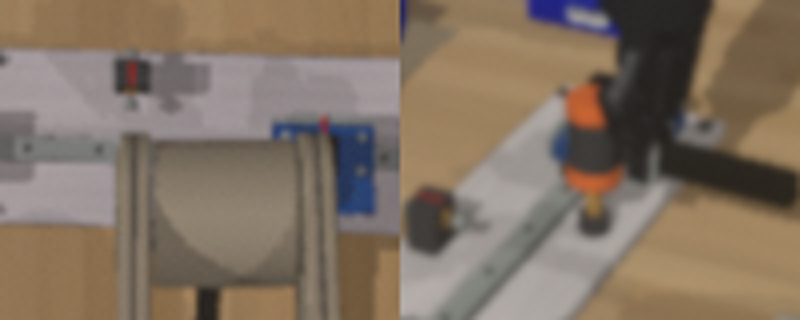

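The side view puts the lower orange face, around (595,180) in the crop, directly above the peg at (595,205), with the fingers clear behind it. Pressing down.

```bash
python3 - <<'E'
from h import *
psi=-0.05; peg=np.array([519.3,40.5]); g=peg-42*np.array([np.cos(psi),np.sin(psi)])
z=66
while z>=36:
    ctrl.move_linear([*g,z],velocity=40); st(z); f=ctrl.get_force()[2]
    if f>25: break
    z-=2
ctrl.dwell(.3); st("hold")
im,d=capture("side"); cv2.imwrite("pics/side3.png",im)
cv2.imwrite("pics/c3.png",cv2.resize(im[150:230,235:335],None,fx=6,fy=6,interpolation=cv2.INTER_CUBIC))
E
```

```text
66 t 7.66 p [476.8  42.6  65.4] F [-0.61 -0.8  -2.3 ] g 0.224
64 t 7.91 p [477.2  42.6  63.8] F [ 0.02 -0.52 -3.22] g 0.226
62 t 8.16 p [477.2  42.6  61.8] F [ 0.54 -0.6  -3.82] g 0.227
60 t 8.41 p [477.7  42.6  60.2] F [-0.04 -0.12 -2.49] g 0.222
58 t 8.66 p [477.8  42.6  58.3] F [ 0.12 -0.83  0.63] g 0.221
56 t 8.91 p [477.8  42.6  56.2] F [ 1.79 -0.2   1.24] g 0.223
54 t 9.16 p [477.7  42.6  54.1] F [ 2.08 -0.16  2.06] g 0.226
52 t 9.41 p [477.5  42.6  52. ] F [1.97 1.06 2.14] g 0.228
50 t 9.66 p [477.4  42.6  49.9] F [ 2.42 -0.37  2.54] g 0.223
48 t 9.91 p [477.4  42.6  47.9] F [ 1.69 -0.9   1.82] g 0.226
46 t 10.16 p [477.3  42.6  45.9] F [1.15 0.17 2.1 ] g 0.227
44 t 10.41 p [477.4  42.6  44.1] F [-0.24  0.66  5.72] g 0.226
42 t 10.66 p [477.4  42.4  43. ] F [-6.72 -1.   16.7 ] g 0.227
40 t 10.91 p [476.9  42.4  41.5] F [-12.92  -1.85  23.92] g 0.224
38 t 11.16 p [476.6  42.5  39.8] F [-16.29  -1.14  29.39] g 0.222
hold t 11.46 p [476.6  42.5  39.8] F [-15.48  -1.1   29.2 ] g 0.225
```

View pics/c3.png

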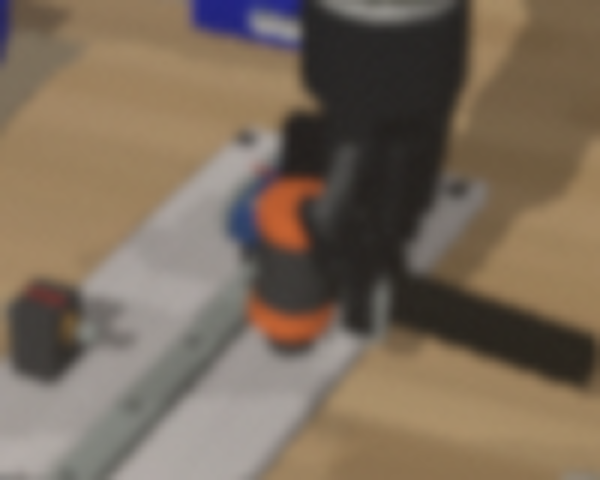

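The force jumped at TCP 44, which is the height where the face meets the boss. Lifting off to look at the peg.

```bash
python3 - <<'E'
from h import *
p=ctrl.get_tool_pos(); ctrl.move_linear([477.4,42.6,160],velocity=150); ctrl.dwell(.1); st("up")
im,d=capture("side"); cv2.imwrite("pics/side4.png",im)
a=im[110:230,235:355]
cv2.imwrite("pics/c4.png",cv2.resize(a,None,fx=4.8,fy=4.8,interpolation=cv2.INTER_CUBIC))
E
```

```text
up t 12.57 p [476.3  42.6 158.3] F [ 0.48 -0.07 -2.5 ] g 0.227
```

View pics/c4.png

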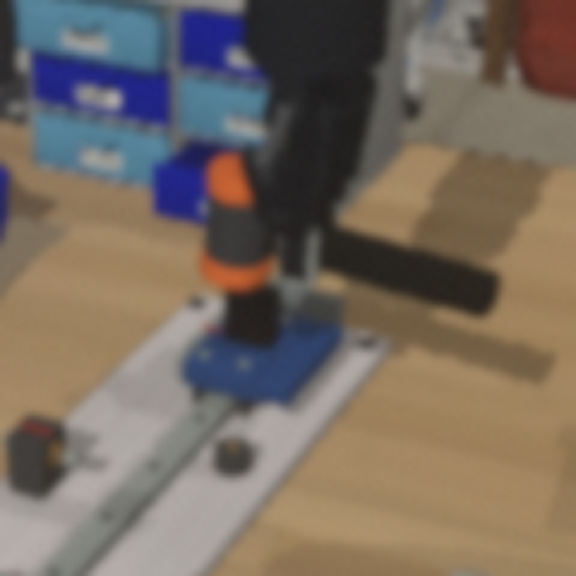

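The peg is flush with its boss at crop (233,452). The mallet has pitched slightly in the jaws, about 0.1 rad with the tail low, which is fine for standing it down. I'll put it back where it started.

```bash
python3 - <<'E'
from h import *
psi=0.163; hd=np.array([506.5,-289.9]); g=hd-42*np.array([np.cos(psi),np.sin(psi)])
ctrl.goto([*g,160],Q(psi)); ctrl.move_linear([*g,24],velocity=130); ctrl.dwell(.2); st("near"); f0=ctrl.get_force()[2]
z=20
while z>=9:
    ctrl.move_linear([*g,z],velocity=30); st(z)
    if ctrl.get_force()[2]-f0>3: break
    z-=1.5
grip(.55); ctrl.dwell(.3); st("rel")
im,d=capture("side"); cv2.imwrite("pics/side5.png",im)
p=ctrl.get_tool_pos(); ctrl.move_linear([p[0],p[1],170],velocity=150); ctrl.dwell(.2)
im2,d=capture("side"); cv2.imwrite("pics/side6.png",im2); st()
cv2.imwrite("pics/c6.png",cv2.resize(np.hstack([im[110:190,280:380],im2[110:190,280:380]]),None,fx=4,fy=4,interpolation=cv2.INTER_CUBIC))
E
```

```text
near t 15.31 p [ 465.6 -297.2   24.9] F [-0.54 -0.8  -2.48] g 0.227
20 t 15.59 p [ 464.8 -296.5   19.6] F [-1.01  0.39 -3.47] g 0.224
18.5 t 15.84 p [ 464.9 -296.6   18.3] F [-0.37 -0.04 -2.79] g 0.228
17.0 t 16.09 p [ 465.  -296.7   16.9] F [-0.13 -0.01 -2.3 ] g 0.227
15.5 t 16.34 p [ 464.9 -296.6   15.3] F [ 0.25  0.01 -3.  ] g 0.228
14.0 t 16.59 p [ 464.9 -296.6   13.8] F [ 0.26 -0.52 -3.42] g 0.225
12.5 t 16.84 p [ 465.  -296.6   12.3] F [-0.38 -0.05 -1.91] g 0.226
11.0 t 17.09 p [ 465.3 -296.9   11.2] F [ 0.75  0.47 -1.12] g 0.222
9.5 t 17.34 p [ 465.3 -297.    10.9] F [-6.5   2.42 10.51] g 0.224
rel t 18.02 p [ 465.  -296.7    9.4] F [-0.1  -0.28  0.59] g 0.553
 t 19.54 p [ 464.7 -296.5  169.2] F [-0.06 -0.52 -0.51] g 0.55
```

View pics/c6.png

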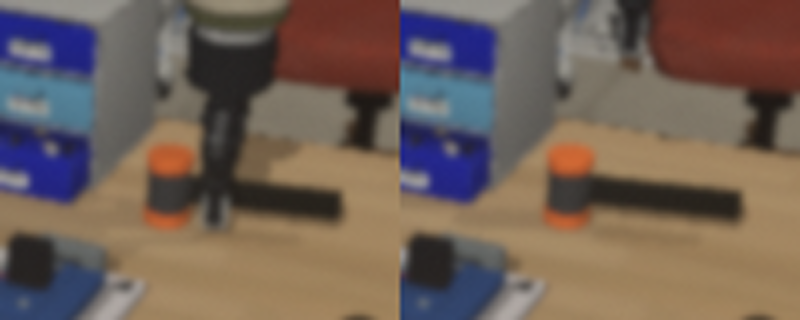

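The mallet stands flat on the bench, released, in its original spot. Now for the carriage grip.

```bash
python3 - <<'E'
from h import *
g=jig(-1,-95.3); print(g)
ctrl.goto([*g,170],Q(Y)); ctrl.move_linear([*g,58],velocity=120); st("down")
grip(0.0); ctrl.dwell(.2); st("grip")
for n in("side","top"):
    im,d=capture(n); cv2.imwrite(f"pics/{n}7.png",im)
t=cv2.imread("pics/top7.png")[165:245,230:330];s=cv2.imread("pics/side7.png")[130:210,235:335]
cv2.imwrite("pics/c7.png",cv2.resize(np.hstack([t,s]),None,fx=4,fy=4,interpolation=cv2.INTER_CUBIC))
E
```

```text
[548.93823491 -51.83092065]
down t 21.64 p [549.7 -52.   59. ] F [ 0.26 -1.09 -0.53] g 0.553
grip t 22.2 p [549.7 -52.   59.2] F [-1.22 -0.52  6.09] g 0.224
```

View pics/c7.png

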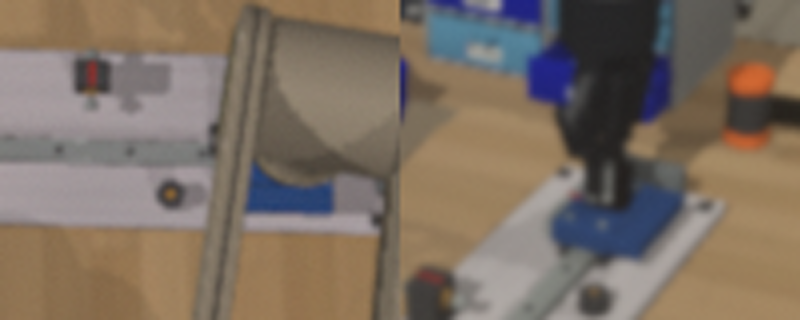

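The jaws closed to the 20 mm grip thickness. Sliding now: fast to well short of the plunger (red mark estimated at jig y≈63.6), then small steps reading the force along the rail.

```bash
cat >> h.py <<'E'
def fy(n=8):
    a=[]
    for _ in range(n): a.append(ctrl.get_force()); ctrl.dwell(.02)
    a=np.mean(a,0); p=np.array(ctrl.get_tool_pos())[:2]-J0
    return p@UY,p@UX,a[:2]@UY,a[:2]@UX,a[2]
E
python3 - <<'E'
from h import *
x=-1; print(np.round(fy(),2))
for y in (-80,-40,0,12): ctrl.move_linear([*jig(x,y),58],velocity=60); print(y,np.round(fy(4),2))
for y in np.arange(16,53,4): ctrl.move_linear([*jig(x,y),58],velocity=25); print(y,np.round(fy(5),2))
st()
for n in("side","top"):
    im,d=capture(n); cv2.imwrite(f"pics/{n}8.png",im)
t=cv2.imread("pics/top8.png")[165:245,220:320];s=cv2.imread("pics/side8.png")[150:230,215:315]
cv2.imwrite("pics/c8.png",cv2.resize(np.hstack([t,s]),None,fx=4,fy=4,interpolation=cv2.INTER_CUBIC))
E
```

```text
[-95.48  -0.23  -0.11  -1.42   6.27]
-80 [-79.71  -0.22   0.71  -1.66   6.44]
-40 [-39.67  -0.24   1.11  -1.69   6.45]
0 [ 0.41 -0.27  0.86 -1.89  6.43]
12 [12.47 -0.27  1.49 -1.83  6.59]
16 [16.36 -0.31  1.21 -1.7   6.36]
20 [20.37 -0.3   0.81 -1.63  6.53]
24 [24.41 -0.32  0.44 -1.5   6.43]
28 [28.42 -0.3   0.75 -2.04  6.05]
32 [32.4  -0.26  1.   -1.69  6.27]
36 [36.25 -0.31  0.17 -1.73  6.24]
40 [40.42 -0.31  1.48 -2.22  6.68]
44 [44.23 -0.32  0.39 -2.07  6.35]
48 [48.82 -0.34  3.11 -1.53  5.97]
52 [52.91 -0.33  3.53 -1.66  6.07]
 t 29.01 p [557.   96.2  59.2] F [-2.13  3.99  5.5 ] g 0.218
```

View pics/c8.png

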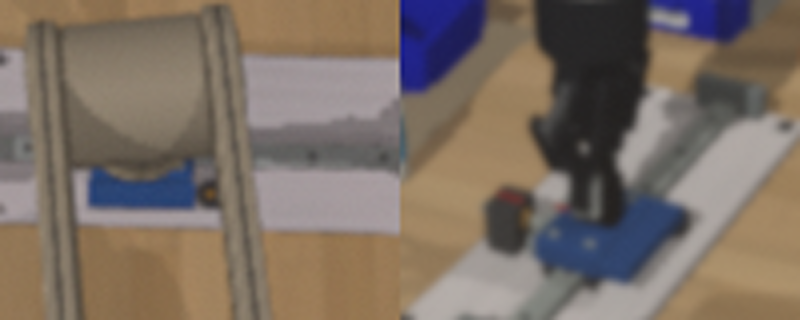

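```bash
python3 - <<'E'
from h import *
def J(P): p=np.array(P)[:2]-J0; return np.round([p@UX,p@UY],1)
t=cv2.imread("pics/top8.png")
b=blob(t,(100,100,60),(125,255,255),(235,200,275,222)); print(b[0],b[1])
hh=cv2.cvtColor(t,cv2.COLOR_BGR2HSV)
ym=[]
for r in range(209,217):
    w=np.where(b[2][r])[0]; print(r,w.min(),w.max(),J(plane("top",(w.min()+w.max())/2,r,50)))
# baseline: same on image 0 for the deck (tool then -95.4)
t0=cv2.imread("pics/top0.png"); b0=blob(t0,(100,100,60),(125,255,255),(280,190,325,222))
for r in range(211,218):
    w=np.where(b0[2][r])[0]; print(r,w.min(),w.max(),J(plane("top",(w.min()+w.max())/2,r,50)))
# plunger
g=cv2.cvtColor(t0,cv2.COLOR_BGR2HSV)
a=(t0[176:192,244:264,2].astype(int)-t0[176:192,244:264,1])
print(a)
m=np.clip(a-20,0,None); v,u=np.indices(m.shape)
sel=m[:11]; print("red cen",(u[:11]*sel).sum()/sel.sum()+244,(v[:11]*sel).sum()/sel.sum()+176)
print(J(plane("top",(u[:11]*sel).sum()/sel.sum()+244,(v[:11]*sel).sum()/sel.sum()+176,54)))
s=cv2.imread("pics/side8.png"); a=s[190:212,330-100:360-100,2].astype(int)-s[190:212,230:260,1]; print(a)
E
```

```text
[255.64248705 212.34196891] [242 206  27  11 193]
209 243 267 [-24.3  53. ]
210 243 267 [-27.7  52.9]
211 242 268 [-31.   52.8]
212 242 268 [-34.3  52.7]
213 242 268 [-37.6  52.6]
214 242 268 [-41.   52.5]
215 243 267 [-44.3  52.4]
216 251 267 [-47.2  39.1]
211 288 312 [-26.8 -96.3]
212 288 312 [-30.1 -96.4]
213 287 312 [-33.5 -94.8]
214 288 312 [-36.7 -96.5]
215 288 312 [-40.1 -96.6]
216 288 312 [-43.4 -96.7]
217 288 312 [-46.7 -96.7]
[[25 27 26 28 29 28 27 25 24 24 27 27 27 28 26 29 28 27 29 27]
 [19 20 19 20 20 22 21 18 10 12 17 22 22 21 22 22 23 23 22 22]
 [11 11 12 11 10 11 12  5  1  3  7 12 12 11 10 10 14 14 15 13]
 [10 10  9  8  6  7  5  4  6  6  6  8  8  7  9  8  8  9  8  7]
 [ 9 11  9  9  7  5  3 10 32 38 11  4  6  7  9 10  7  7  7  8]
 [11 10  9 10  7  4  4 20 60 68 23  1  3  6  6  8  7  7  7  6]
 [11 10  9  7  6  4  3 23 65 75 22  0  5  5  6  8  7  7  6  7]
 [11  9  9  9  6  2  5 23 64 74 24  2  4  6  9  7  7  7  9  7]
 [10 10 10  8  6  5  3 23 63 73 21  0  4  5  8  9  8  9  8  9]
 [10  8 10  8  8  3  3 21 56 63 21  0  5  8  7  9  7  7  7  8]
 [10 10 10 10  6  4  5 17 36 4
[... 2457 characters left out ...]
  3   4   7  12  13   5
    1  -2  -5  -8 -10 -12 -15 -16 -17 -16 -16 -15]
 [ 27  27  27  28  25  22  15   7   3   2   2   2   3   3   5   7   7   3
   -1  -4  -8 -10 -10 -10 -11 -15 -17 -17 -16 -17]
 [ 27  26  27  27  25  21  13   6   3   2   3   3   2   2   3   3   3  -1
   -3  -8 -12 -14 -11  -9 -11 -15 -17 -18 -18 -18]
 [ 28  27  27  26  22  16  10   5   2   3   3   2   3   2   3   3   1  -2
   -6 -12 -17 -16 -15 -13 -14 -17 -19 -19 -19 -19]
 [ 27  26  25  21  16  11   7   5   2   3   3   2   3   2   3   3   0  -3
   -7 -14 -18 -20 -19 -19 -18 -19 -20 -20 -19 -19]
 [ 25  24  21  16  11   8   6   5   3   3   3   3   3   3   2   3   0  -4
   -7 -14 -19 -19 -20 -19 -20 -21 -20 -19 -21 -19]]
```

Vision puts the ball at jig y≈62.5–63.5 and the carriage at 52.9, so about 10 mm remains. Continuing in 1 mm steps with force.

```bash
python3 - <<'E'
from h import *
x=-1
for y in np.arange(53,61.1,1): 
    ctrl.move_linear([*jig(x,y),58],velocity=10); r=fy(10); print(y,np.round(r,2))
    if r[0]>61.5: break
st()
E
```

```text
53.0 [53.16 -0.36 -0.29 -1.73  6.78]
54.0 [53.85 -0.34 -1.83 -2.24  6.81]
55.0 [55.11 -0.35 -0.54 -2.16  6.22]
56.0 [55.87 -0.35 -1.85 -2.32  6.79]
57.0 [57.07 -0.36 -0.91 -2.08  6.71]
58.0 [58.15 -0.35 -0.29 -2.    6.62]
59.0 [59.68 -0.35  2.21 -1.88  6.18]
60.0 [60.84 -0.35  3.22 -1.3   5.75]
61.0 [61.9  -0.35  3.35 -1.52  5.81]
 t 32.86 p [557.4 105.1  59.2] F [-1.95  2.86  6.86] g 0.226
```

The pull forward starts at about y=59. Continuing in 0.5 mm steps until the force reverses, which marks the seat.

```bash
python3 - <<'E'
from h import *
x=-1
for y in np.arange(61.5,66.1,.5): 
    ctrl.move_linear([*jig(x,y),58],velocity=8); r=fy(10); print(y,np.round(r,2))
    if r[2]<-2.5 or r[0]>66: break
st()
for n in("side","top"):
    im,d=capture(n); cv2.imwrite(f"pics/{n}9.png",im)
t=cv2.imread("pics/top9.png")[165:245,220:320];s=cv2.imread("pics/side9.png")[150:230,215:315]
cv2.imwrite("pics/c9.png",cv2.resize(np.hstack([t,s]),None,fx=4,fy=4,interpolation=cv2.INTER_CUBIC))
E
```

```text
61.5 [62.27 -0.29  2.67 -1.98  6.06]
62.0 [62.54 -0.31  1.47 -1.73  6.21]
62.5 [62.86 -0.31  0.57 -1.96  6.26]
63.0 [63.23 -0.33 -0.23 -2.08  6.59]
63.5 [63.6  -0.31 -0.46 -1.83  6.42]
64.0 [63.92 -0.32 -1.26 -2.05  6.71]
64.5 [64.23 -0.31 -2.42 -2.05  7.08]
65.0 [64.54 -0.34 -3.61 -2.16  7.15]
 t 36.19 p [557.6 107.8  59.2] F [-2.95 -2.85  7.11] g 0.225
```

View pics/c9.png

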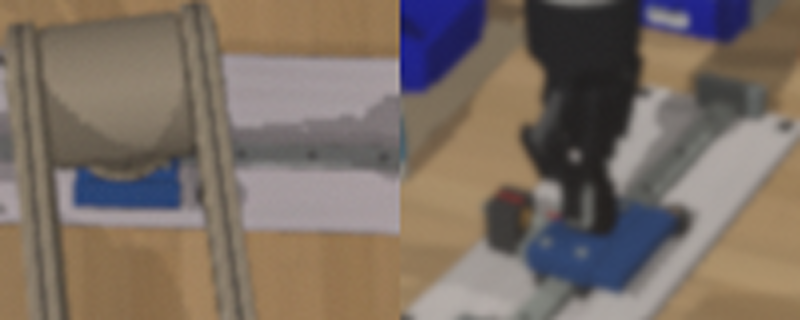

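The force crosses zero at y≈63.4, climbing to about ±3.5 N either side, which is the notch signature. It agrees with vision (62.4–63.6). The last step strained past it a little, so I'm easing back to the centre for final checks.

```bash
python3 - <<'E'
from h import *
ctrl.move_linear([*jig(-1,63.2),58],velocity=8); ctrl.dwell(.3); print(np.round(fy(15),2)); st()
for n in("side","top"):
    im,d=capture(n); cv2.imwrite(f"pics/{n}10.png",im)
t=cv2.imread("pics/top10.png"); b=blob(t,(100,100,60),(125,255,255),(230,200,275,222))
for r in range(210,215):
    w=np.where(b[2][r])[0]; p=plane("top",(w.min()+w.max())/2,r,50)[:2]-J0; print(r,(p@UY).round(1))
im=cv2.imread("pics/side10.png")
cv2.imwrite("pics/c10.png",cv2.resize(np.vstack([np.hstack([im[130:240,180:280],im[130:240,280:380]])]),None,fx=4,fy=4,interpolation=cv2.INTER_CUBIC))
E
```

```text
[63.37 -0.3  -0.51 -1.79  6.63]
 t 37.22 p [557.6 106.6  59.2] F [-2.04  0.91  6.31] g 0.221
210 64.5
211 64.4
212 64.3
213 64.2
214 64.1
```

View pics/c10.png

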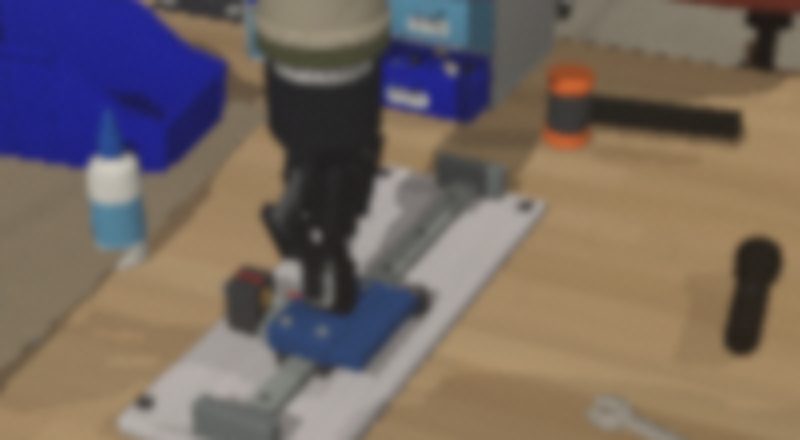

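The red marks are in line, the wrist force is near zero, the grip is still held, and the mallet and bystanders are in place. Handing in.

```bash
python3 - <<'E'
from h import *
ticket.close_job(); st("closed")
E
```

```text
the job is handed in; nothing more can be done
the job is handed in; nothing more can be done
```

I drove the peg down with the mallet and stood the mallet back in its starting spot. I then slid the carriage into the notch, and it was still in the gripper when I handed the job in at about 37 s. Handing in reports no verdict, so these are my own last checks:

- **Peg:** the force jumped at the boss height (tool tip at 44 mm), and the side view after lifting showed the peg flush. In the final pose the carriage hides the peg, so I did not see it again after the slide.
- **Mallet:** it pitched about 0.1 rad in the jaws while pressing, but it stands flat on the bench, released and well clear of the jig.
- **Carriage seat:** the force along the rail went from +3.3 N to −3.6 N through zero at jig y of about 63.4 mm. The carriage is held there with about 0.5 N residual and the grip closed on it.
- **Agreement with the cameras:** they put the ball at 62.4–63.6 mm and the deck centre at 64.1–64.5 mm, roughly 1 mm apart and close to the camera accuracy. The red marks are in line.
- **Odd readings:** about +3 N showed along the rail when I paused near 48–52 mm, short of the notch. It did not reappear at 53–58 mm, and I left it unexplained. A steady 6 N upward also stayed on the wrist while the grip was held.
- **Bystanders:** I never went near them. The glue bottle looks in place in the last side view; I did not measure the tape measure or bracket again.

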